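# Spun tubes from the angle rotor into the dry block heater

### The job

Take the two spun tubes out of the slanted bores of the centrifuge rotor and stand them upright, caps up, in wells of the dry block heater, one to a well, each fully home. Thick cushions were left at the bottom of two of the four wells, so a tube put there stands 20 mm proud and would not be heated: find the two deep wells. Lower the tubes in rather than dropping them, let them go, and leave everything else on the bench where it is.

Things in the scene. Friction and masses are not known exactly. Their poses are not given: they have to be found in the camera images.
- tube_1_mid (a point): one of two alike 15 ml tubes, 118 mm long, 22 g: pale round body 17 mm wide, conical foot (last 22 mm, down to 6 mm), ribbed grey cap 23 mm wide and 15 mm long. This point: on its axis half-way along, 59 mm from either end; z axis towards the cap, cap's middle 51 mm along +z. At first it leans 30 degrees in a rotor bore, cap inward, 45 mm of it clear of the bore.
- tube_2_mid (a point): one of two alike 15 ml tubes, 118 mm long, 22 g: pale round body 17 mm wide, conical foot (last 22 mm, down to 6 mm), ribbed grey cap 23 mm wide and 15 mm long. This point: on its axis half-way along, 59 mm from either end; z axis towards the cap, cap's middle 51 mm along +z. At first it leans 30 degrees in a rotor bore, cap inward, 45 mm of it clear of the bore.
- rotor: fixed-angle centrifuge rotor, bare aluminium, fixed on the bench: cone 233 mm wide at the foot, 88 mm high, dished top. Six bores 19 mm wide, 73 mm deep, mouths 78 mm up on a circle of radius 62 mm, leaning 30 degrees with the mouth inward. Middle knob 28 mm wide, top 84 mm up. The tubes are in the bores on its +y and -y sides. Origin: centre of the underside, z up.
- heater: dry block heater, fixed: white housing 180 mm (x) by 226 mm (y), 72 mm high, display on its -x side (front face 110 mm from the origin), round a bare aluminium block 70 x 190 mm whose top is 90 mm up. Four round wells 44 mm apart in a row along y. Origin: on the bench under the block's middle, z up.
- well_1 (a point): centre of the mouth of well 1 of the heater; z straight up. All wells are 19 mm wide (2.5 mm chamfer) and 54 mm deep. Two, it is not known which, have a 4 mm cushion on the floor: a tube goes 50 mm in, its middle 9 mm above the mouth. The other two have a 24 mm cushion: a tube stops 30 mm in, 20 mm proud. Cushions are hard and fixed.
- well_2 (a point): centre of the mouth of well 2 of the heater; z straight up. All wells are 19 mm wide (2.5 mm chamfer) and 54 mm deep. Two, it is not known which, have a 4 mm cushion on the floor: a tube goes 50 mm in, its middle 9 mm above the mouth. The other two have a 24 mm cushion: a tube stops 30 mm in, 20 mm proud. Cushions are hard and fixed.
- well_3 (a point): centre of the mouth of well 3 of the heater; z straight up. All wells are 19 mm wide (2.5 mm chamfer) and 54 mm deep. Two, it is not known which, have a 4 mm cushion on the floor: a tube goes 50 mm in, its middle 9 mm above the mouth. The other two have a 24 mm cushion: a tube stops 30 mm in, 20 mm proud. Cushions are hard and fixed.
- well_4 (a point): centre of the mouth of well 4 of the heater; z straight up. All wells are 19 mm wide (2.5 mm chamfer) and 54 mm deep. Two, it is not known which, have a 4 mm cushion on the floor: a tube goes 50 mm in, its middle 9 mm above the mouth. The other two have a 24 mm cushion: a tube stops 30 mm in, 20 mm proud. Cushions are hard and fixed.
- timer: bench timer 66 x 66 x 18 mm lying flat; a bystander, to be left alone. Origin: centre of its underside.
- vial: small brown vial with a white cap, 27 mm wide, 58 mm high; a bystander, to be left alone. Origin: centre of its underside.
- marker: marker pen 129 mm long lying flat; a bystander, to be left alone. Origin: centre of its underside.
- rack: white tube rack 70 x 150 x 96 mm; a bystander, to be left alone. Origin: centre of its underside.
- petri: flat round dish 88 mm wide, 17 mm high; a bystander, to be left alone. Origin: centre of its underside.
- rotor_lid: lid of the rotor: aluminium disc 158 mm wide with a black knob, 37 mm high, lying flat; a bystander, to be left alone. Origin: centre of its underside.

How it is judged:
On the way, in this order (a step that is already met when the one before it is completed fails the run):
1. one of the tubes stands fully home in a deep well ((((horizontal distance between tube_1_mid and well_1 below 0.008 m or horizontal distance between tube_1_mid and well_2 below 0.008 m or horizontal distance between tube_1_mid and well_3 below 0.008 m or horizontal distance between tube_1_mid and well_4 below 0.008 m) and z of tube_1_mid in the frame of heater between 0.09 and 0.103 m and angle between tube_1_mid's own z axis and vertical below 0.14 rad) or ((horizontal distance between tube_2_mid and well_1 below 0.008 m or horizontal distance between tube_2_mid and well_2 below 0.008 m or horizontal distance between tube_2_mid and well_3 below 0.008 m or horizontal distance between tube_2_mid and well_4 below 0.008 m) and z of tube_2_mid in the frame of heater between 0.09 and 0.103 m and angle between tube_2_mid's own z axis and vertical below 0.14 rad))), for 0.2 s.
2. both tubes stand fully home in deep wells ((horizontal distance between tube_1_mid and well_1 below 0.008 m or horizontal distance between tube_1_mid and well_2 below 0.008 m or horizontal distance between tube_1_mid and well_3 below 0.008 m or horizontal distance between tube_1_mid and well_4 below 0.008 m) and z of tube_1_mid in the frame of heater between 0.09 and 0.103 m and angle between each of tube_1_mid, tube_2_mid's own z axis and vertical below 0.14 rad and (horizontal distance between tube_2_mid and well_1 below 0.008 m or horizontal distance between tube_2_mid and well_2 below 0.008 m or horizontal distance between tube_2_mid and well_3 below 0.008 m or horizontal distance between tube_2_mid and well_4 below 0.008 m) and z of tube_2_mid in the frame of heater between 0.09 and 0.103 m), for 0.2 s.
At the end, for the whole second after the job is handed in: Each tube stands in a well of the heater: its middle within 8 mm (in plan) of the axis of one of the wells and 90 to 103 mm above the heater's underside (fully home is about 99 mm; on a thick cushion it would be 119 mm), its axis within 8 degrees of vertical; both are at rest and released (all of step 2 and linear speed of each of tube_1, tube_2 below 0.03 m/s and contact force between the fingers and tube_1 below 0.05 N and contact force between the fingers and tube_2 below 0.05 N); the robot touches nothing.
It fails at once if a tube is dropped (it moves faster than 0.65 m/s while the fingers do not hold it) ((linear speed of tube_1 above 0.65 m/s and contact force between the fingers and tube_1 below 0.05 N) or (linear speed of tube_2 above 0.65 m/s and contact force between the fingers and tube_2 below 0.05 N)).
It fails at once if a bystander (timer, vial, marker, tube rack, dish, rotor lid) is moved by more than 25 mm (distance of any of timer, vial, marker, rack, petri, rotor_lid from where it was at the start of the episode above 0.025 m).
It also fails if it takes over 72 s, if anything falls off the work surface, if the arm or the gripper's body presses on something with over 40 N, if the wrist force passes 120 N, or if a joint passes its speed limit or range.

### The arm

A 6-joint arm with a two-finger parallel gripper is mounted at the origin on a cart in front of the work surface, level with it; the furniture and walls round the work are solid. World frame = base frame: x ahead of the robot, y to its left, z up, the work surface at z = 0. Lengths are in m, angles in rad, forces in N, time in s.
With the tool pointing down it reaches from about 0.425 to 0.95 m from the base axis. Payload 3.5 kg.
Tool frame: the origin (TCP) lies on the mounting face of the last link; the fingertips stand 173 mm ahead of it and the grasp point (between the pads) lies 155 mm ahead of it; z points along the fingers, y is the direction in which the jaws open and shut (so a half turn about z gives the same grasp; the last joint's range is limited). The gripper opens to 85 mm and grips with 20 to 120 N. Pads are 22 mm wide; open, the fingers measure 114 mm over their backs; the gripper's body (76 mm by 85 mm) begins 54 mm behind the grasp point. The pads swing forward as they close: fully open they stand 13 mm farther back than shut.
Start: joints at [1.171, 0.286, 1.577, -0, 1.279, -0.15], TCP at [0.167, 0.654, 0.405] pointing down, gripper open.
Joint ranges: [-2.77, 2.77], [-0.9, 2.22], [0.21, 2.48], [-1.53, 4.67], [0.24, 2.81], [-2.84, 2.84]. Speed limits (rad/s): [2.79, 2.79, 3.14, 3.14, 3.14, 3.14].

### API

Orientations are given as [roll, pitch, yaw] about the fixed x, y, z axes, in that order (R = Rz(yaw) Ry(pitch) Rx(roll)).
In Python, from workcell import manip gives the robot as it stands.
- The arm moves only by the tool move_arm, never from a script. Its argument "increments" is a list that holds one entry, the list of rows, each a list of 6 numbers: the shift along the tool's x, y, z in cm, then the turn, a rotation vector about the tool's x, y, z in degrees. In form: [[[dx, dy, dz, ax, ay, az], ...]]. A call has 1 to 5 rows; each row shifts and turns the commanded pose from where the row before left it, along the tool's axes as they then stand; what a row does not reach is not made up. A row lasts 1/8 s, in which the tool goes at most 62.5 mm and 10.7 degrees, less where a joint would pass 70% of its speed; a pose out of reach is approached as far as the arm can. A call with a gripper value outside its range is refused whole. "gripper" is the closure, from 0 (fully open) to 1 (shut), set as the call begins (left out, the last holds). The fingers move at their own pace and stop on an object; "squeeze" is the grip in N (left out, the last holds). Time passes only in rows, so rows that do not move let the fingers close. It gives the time, the measured TCP pose, the force and the opening at its end, in the units of the state.
- manip.get_state(): the state, without advancing time (a new reading comes with each control period).
- manip.camera(name): name is "scene" or "top"; returns (picture, depth): 400x640x3 uint8, blue, green, red; 400x640 float32, m along the optical axis (not along the pixel's ray), 0 where there is no reading.
- manip.camera_info(name): a dict with "fx", "fy", "cx", "cy" (pixels), "rvec" (rotation vector, rad) and "tvec" (3), from world to camera coordinates, as OpenCV has them. Camera axes: x right, y down, z forward; pixel columns grow to the right and rows downward; lengths in m; the calibration is good to about 2 mm. A picture is of the moment at which its call begins. camera_info takes no time and is no camera call.
- manip.job_done(): hands the job in, once; it reports no verdict.
The state is a dict: "time": time; "q": joint angles; "qvel": joint speeds; "tau": joint torques, N m; "ee_pos": TCP position; "ee_rot": TCP orientation; "force": force on the tool from outside, world axes, zero at the start; "wrist_torque": the same for the moment, N m; "gripper_width": finger opening in m.
Only numpy, scipy, OpenCV 4.12 (cv2) and the standard library are available. Lean on these libraries where they do the work, as an engineer would, in place of code of your own. Each camera call takes 0.05 s, during which the arm holds its last target. There are 200 camera calls.

## Working session

There is one attempt and no reset: what is moved stays moved. The work goes in short steps, Python scripts to look and compute and a tool call to move; the robot and the scene stay as the last step left them, time stands still between calls to the robot, and variables do not carry over. Pictures are saved under pics/ and viewed, about 8 in all and at most 12, crops included, and the job is handed in when it is done.

Besides the shell and the picture viewer there is one more tool, called after "Call:" in YAML: its name, and indented under it one key for each argument. move_arm: Moves the arm, as the interface text tells. Its arguments: {"type":"object","properties":{"increments":{"type":"array"},"gripper":{"type":"number"},"squeeze":{"type":"number"}},"required":["increments"]}

```bash
mkdir -p pics; cat > h.py <<'E'
import numpy as np, cv2
from workcell import manip
from scipy.spatial.transform import Rotation as Ro
def cloud(n):
    im,d=manip.camera(n); c=manip.camera_info(n)
    R=cv2.Rodrigues(np.array(c['rvec'],float))[0]; t=np.array(c['tvec'],float).ravel()
    v,u=np.mgrid[0:400,0:640]
    P=np.stack([(u-c['cx'])/c['fx']*d,(v-c['cy'])/c['fy']*d,d],-1)
    W=(P-t)@R; W[d==0]=np.nan
    return im,d,W
def proj(n,p):
    c=manip.camera_info(n)
    K=np.array([[c['fx'],0,c['cx']],[0,c['fy'],c['cy']],[0,0,1.]])
    return cv2.projectPoints(np.array(p,float).reshape(-1,1,3),np.array(c['rvec'],float),np.array(c['tvec'],float),K,None)[0].reshape(-1,2)
E
python3 - <<'E'
from h import *
for n in('scene','top'):
    im,d,W=cloud(n); cv2.imwrite(f'pics/{n}0.png',im); np.savez(f'{n}0.npz',im=im,W=W)
    c=manip.camera_info(n);print(n,c,-cv2.Rodrigues(np.array(c['rvec']))[0].T@np.array(c['tvec']))
print(manip.get_state())
E
```

```text
scene {'fx': 491.8098778309735, 'fy': 491.8098778309735, 'cx': 321.29725425201593, 'cy': 198.05189266474457, 'rvec': array([ 2.02726355, -1.08292993,  0.52241925]), 'tvec': array([-0.28072226,  0.34934004,  1.32108199])} [-0.52190989 -0.68518725  1.09737394]
top {'fx': 409.25657804534404, 'fy': 409.25657804534404, 'cx': 320.4160152413813, 'cy': 196.25917162342273, 'rvec': array([ 2.17746941, -2.21761904,  0.08291122]), 'tvec': array([0.0121302 , 0.55950815, 1.58478615])} [0.46262656 0.02630607 1.61555821]
{'time': 0.1, 'q': array([ 1.17100535e+00,  2.87116781e-01,  1.57799629e+00,  1.81985554e-05,
        1.27860379e+00, -1.49986647e-01]), 'qvel': array([-0.00124827, -0.0025404 , -0.00527297, -0.00068318, -0.00204731,
       -0.00050824]), 'tau': array([ 9.15586497e-04, -4.07293081e+01, -2.93700886e+01, -1.40161451e-04,
        3.32360229e-03,  3.06357879e-05]), 'ee_pos': array([0.16674628, 0.65385794, 0.40347721]), 'ee_rot': array([-3.13949489e+00, -3.34630117e-04,  2.89178272e+00]), 'force': array([-0.21152498,  0.21084894,  0.58070214]), 'wrist_torque': array([ 0.03859614, -0.03702099, -0.01638883]), 'gripper_width': 0.08521993826417287}
```

View pics/scene0.png

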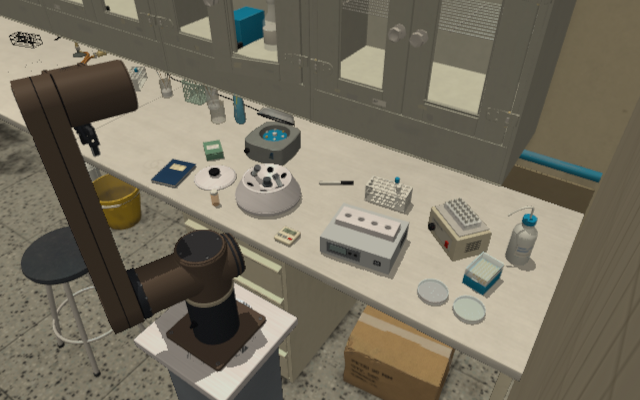

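View pics/top0.png

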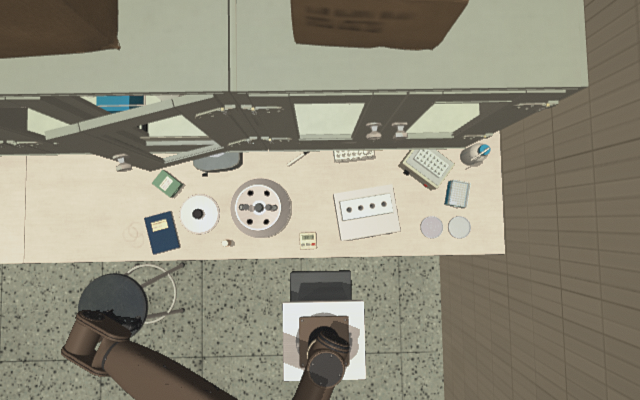

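```bash
python3 - <<'E'
from h import *
np.set_printoptions(precision=4,suppress=True,linewidth=220)
A=np.load('top0.npz');W=A['W'];im=A['im']
v,u=np.mgrid[0:400,0:640]
def rep(box,zl,zh,lab):
    m=(u>box[0])&(u<box[1])&(v>box[2])&(v<box[3])&(W[...,2]>zl)&(W[...,2]<zh)
    P=W[m]; r=cv2.minAreaRect(P[:,:2].astype(np.float32)*1000)
    print(lab,len(P),P.mean(0),P.std(0),np.median(P,0),r)
rep((325,410,180,250),.084,.1,'block')
rep((325,410,180,250),.066,.08,'housing')
rep((220,300,170,245),.01,.2,'rotor')
rep((220,300,170,245),.075,.1,'rotor top')
rep((290,325,225,255),.01,.04,'timer')
rep((215,240,235,250),.01,.1,'vial')
rep((120,320,160,250),-.005,.005,'bench')
print((W[200:218,338:396,2]*1000).round()[:, ::1][:, :].astype(int).tolist().__str__().replace('],','],\n'))
for n,b in(('top',(225,300,175,240)),('scene',(225,310,155,220))):
    pass
a=im[175:250,225:300];b=im[180:245,328:408]
a=cv2.resize(a,None,fx=6,fy=6,interpolation=2);b=cv2.resize(b,(400,450) if 0 else None,fx=5,fy=5,interpolation=2)
s=np.load('scene0.npz')['im'];c=cv2.resize(s[155:220,225:310],None,fx=4.5,fy=4.5,interpolation=2)
H=np.zeros((600,800,3),np.uint8)
a=cv2.resize(a,(390,390));b=cv2.resize(b,(400,325));c=c[:260]
H[:390,:390]=a;H[:325,395:795]=b;H[330:590,395:395+c.shape[1]]=c
cv2.imwrite('pics/c1.png',H)
E
```

```text
block 831 [ 0.5135 -0.1676  0.0898] [0.0223 0.055  0.0031] [ 0.5133 -0.167   0.0898] ((513.54345703125, -167.34788513183594), (69.982177734375, 190.00511169433594), 7.974699974060059)
housing 1754 [ 0.483  -0.1708  0.0719] [0.0596 0.0694 0.0031] [ 0.4631 -0.1705  0.0716] ((493.6378479003906, -170.66490173339844), (180.1870880126953, 226.8694610595703), 8.257861137390137)
rotor 2889 [0.5154 0.2341 0.0675] [0.059  0.0591 0.0199] [0.5153 0.2333 0.0698] ((532.26513671875, 242.75021362304688), (285.6319580078125, 290.7688903808594), 4.264315128326416)
rotor top 1092 [0.5175 0.2356 0.0835] [0.0524 0.0536 0.0048] [0.5174 0.2354 0.0833] ((518.01318359375, 238.10263061523438), (182.91122436523438, 179.30841064453125), 76.80168151855469)
timer 260 [0.3884 0.0542 0.0162] [0.0184 0.019  0.0033] [0.3881 0.0535 0.0161] ((387.85662841796875, 54.611412048339844), (64.70195007324219, 64.78011322021484), 3.9604623317718506)
vial 55 [0.3869 0.3643 0.0479] [0.0074 0.0069 0.0145] [0.3868 0.363  0.0549] ((390.75408935546875, 366.4872741699219), (33.33696365356445, 22.84777069091797), 3.462540626525879)
be
[... 3850 characters left out ...]
 99, 89, 85, 88, 92, 86, 96, 84, 91, 90, 92, 83, 91, 88, 83, 92, 83, 93, 88, 88, 39, 69, 66, 76, 76, 70, 77, 68, 70, 71, 76, 73, 71, 69, 75, 74, 73, 70, 73, 75, 69, 73],
 [70, 75, 68, 71, 86, 87, 85, 92, 85, 92, 89, 89, 90, 89, 92, 93, 89, 90, 85, 86, 92, 90, 85, 90, 89, 88, 92, 83, 88, 16, 45, 66, 71, 75, 74, 71, 69, 71, 73, 79, 70, 71, 75, 75, 66, 76, 71, 74, 75, 70, 76, 70, 73, 71, 76, 73, 72, 70],
 [70, 69, 70, 68, 78, 85, 88, 89, 90, 93, 92, 88, 89, 91, 95, 89, 87, 87, 89, 87, 88, 97, 84, 17, 44, 66, 69, 76, 75, 68, 74, 69, 67, 68, 75, 77, 73, 71, 73, 77, 72, 71, 66, 68, 77, 65, 70, 70, 71, 73, 70, 72, 73, 63, 69, 75, 69, 76]]<stdin>:16: RuntimeWarning: invalid value encountered in cast
```

View pics/c1.png

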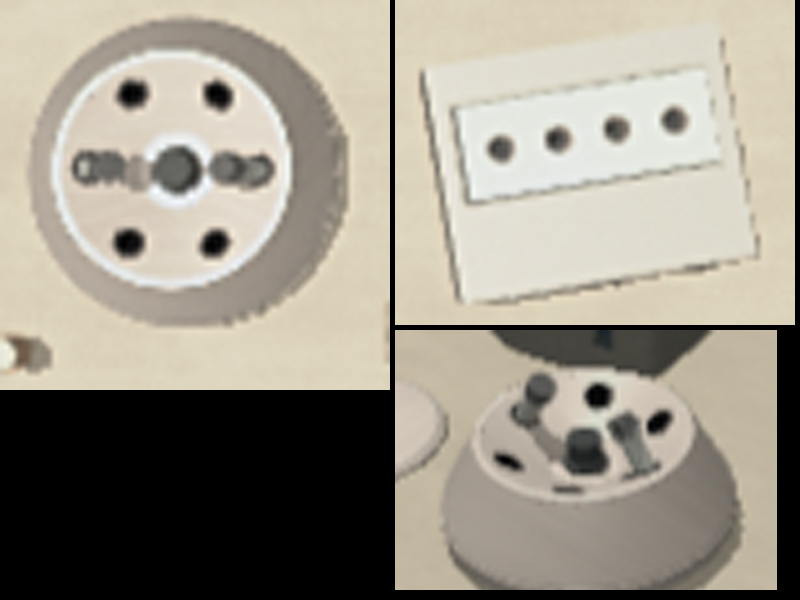

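```bash
cat > an.py <<'E'
from h import *
from scipy.optimize import least_squares
np.set_printoptions(precision=4,suppress=True,linewidth=200)
v,u=np.mgrid[0:400,0:640]
def unproj(n,uv,z):
    c=manip.camera_info(n);R=cv2.Rodrigues(np.array(c['rvec'],float))[0];t=np.array(c['tvec'],float)
    C=-R.T@t;d=R.T@np.array([(uv[0]-c['cx'])/c['fx'],(uv[1]-c['cy'])/c['fy'],1]);return C+d*(z-C[2])/d[2]
A=np.load('top0.npz');W=A['W'];g=cv2.cvtColor(A['im'],cv2.COLOR_BGR2GRAY)
m=((g<70)&(abs(u-261)<30)&(abs(v-207)<30)).astype(np.uint8)
n,l,s,c=cv2.connectedComponentsWithStats(m)
B=[]
for i in range(1,n):
    p=unproj('top',c[i],.078);print('dark',s[i][4],c[i],p); B.append(p)
m=((g<110)&(abs(u-367)<28)&(abs(v-207)<22)).astype(np.uint8)
n,l,s,c=cv2.connectedComponentsWithStats(m)
for i in range(1,n):
    if s[i][4]>4: print('well',s[i][4],c[i],unproj('top',c[i],.085))
for nm in('top','scene'):
    W=np.load(nm+'0.npz')['W']
    P=W[(W[...,2]>.097)&(W[...,2]<.14)&(np.hypot(W[...,0]-.515,W[...,1]-.235)<.09)]
    for sg in(1,-1):
        Q=P[sg*(P[:,1]-.235)>0.015];print(nm,sg,len(Q),Q.mean(0),Q.min(0),Q.max(0))
    P=W[(W[...,2]>.06)&(W[...,2]<.1)&(np.hypot(W[...,0]-.515,W[...,1]-.235)<.015)];print('knob',len(P),P.mean(0))
    # cone side fit
    Q=W[(W[...,2]>.012)&(W[...,2]<.07)&(np.hypot(W[...,0]-.515,W[...,1]-.235)<.125)&(np.hypot(W[...,0]-.515,W[...,1]-.235)>.085)]
    f=lambda p:np.hypot(Q[:,0]-p[0],Q[:,1]-p[1])-(p[2]-p[3]*Q[:,2])
    r=least_squares(f,[.515,.235,.116,.4],loss='soft_l1',f_scale=.003);print(nm,'cone',len(Q),r.x)
E
python3 an.py
```

```text
dark 16 [250.  192.5] [0.5748 0.2671 0.078 ]
dark 16 [266.4375 192.75  ] [0.5728 0.2055 0.078 ]
dark 8 [261.25 207.25] [0.5186 0.2255 0.078 ]
dark 20 [249.05 221.1 ] [0.4676 0.2716 0.078 ]
dark 15 [265.6667 221.4667] [0.4651 0.2095 0.078 ]
well 10 [383.2 203.5] [ 0.5241 -0.2321  0.085 ]
well 12 [371.5 205.5] [ 0.5174 -0.1879  0.085 ]
well 12 [359.75   207.3333] [ 0.5113 -0.1436  0.085 ]
well 12 [348.6667 209.25  ] [ 0.5049 -0.1019  0.085 ]
top 1 38 [0.52   0.2789 0.1169] [0.5086 0.2686 0.0998] [0.53   0.2937 0.1261]
top -1 45 [0.5175 0.1934 0.114 ] [0.5067 0.179  0.0985] [0.529  0.2076 0.128 ]
knob 46 [0.5165 0.2345 0.0794]
top cone 883 [0.5189 0.2377 0.1276 0.4736]
scene 1 45 [0.5157 0.276  0.1145] [0.5073 0.2619 0.0975] [0.5362 0.2879 0.1251]
scene -1 54 [0.5137 0.1897 0.1112] [0.5023 0.1703 0.0974] [0.5281 0.2091 0.1251]
knob 69 [0.5139 0.2327 0.0758]
scene cone 1190 [0.5186 0.237  0.1256 0.442 ]
```

```bash
cat > plan.py <<'E'
from h import *
import sys,json
def T(p,R): M=np.eye(4);M[:3,:3]=R.as_matrix();M[:3,3]=p;return M
def ori(yawdeg,tilt):  # tool down, tool x at yaw, tilted about tool y
    return Ro.from_euler('xyz',[180,0,yawdeg],degrees=True)*Ro.from_euler('y',tilt,degrees=True)
def rows(p1,R1,n=0,q=.1,start=None):
    if start is None:
        s=manip.get_state();start=(np.array(s['ee_pos']),Ro.from_euler('xyz',s['ee_rot']))
    p0,R0=start;rv=(R0.inv()*R1).as_rotvec()
    k=max(n,int(np.ceil(np.linalg.norm(np.subtract(p1,p0))/.055)),int(np.ceil(np.degrees(np.linalg.norm(rv))/9.5)),1)
    p,R=np.array(p0),R0;out=[]
    for i in range(1,k+1):
        pt=p0+(np.array(p1)-p0)*i/k;Rt=R0*Ro.from_rotvec(rv*i/k)
        d=np.round(R.inv().apply(pt-p)*100/q)*q;a=np.round((R.inv()*Rt).as_rotvec(degrees=True)*2)/2
        p=p+R.apply(d/100);R=R*Ro.from_rotvec(a,degrees=True)
        out.append([round(float(x),2)+0. for x in (*d,*a)])
    for i in range(0,k,5):print(json.dumps(out[i:i+5]))
    print('end',p.round(4));return p,R
E
python3 - <<'E'
from plan import *
e=rows([.5158,.1533,.3313],ori(87.8,30),14)
e=rows([.5177,.2033,.2447],ori(87.8,30),4,start=e)
E
```

```text
[[-3.3, -2.8, 0.5, -1.5, 2.0, 5.5], [-3.6, -2.6, 0.3, -1.5, 1.5, 5.5], [-3.8, -2.2, 0.2, -1.5, 2.0, 5.5], [-4.0, -1.8, 0.0, -1.5, 1.5, 5.0], [-4.1, -1.4, -0.2, -1.5, 2.0, 5.5]]
[[-4.3, -1.1, -0.3, -1.5, 2.0, 5.5], [-4.3, -0.6, -0.5, -1.5, 1.5, 5.5], [-4.3, -0.2, -0.7, -1.0, 2.0, 5.5], [-4.3, 0.3, -0.8, -1.5, 1.5, 5.5], [-4.3, 0.7, -0.8, -1.5, 2.0, 5.5]]
[[-4.1, 1.1, -1.1, -1.5, 2.0, 5.0], [-4.0, 1.4, -1.1, -1.5, 1.5, 5.5], [-3.8, 1.9, -1.2, -1.5, 2.0, 5.5], [-3.5, 2.3, -1.2, -1.5, 1.5, 5.5]]
end [0.5159 0.1534 0.3312]
[[0.0, 0.0, 2.5, 0.0, 0.0, 0.0], [0.0, 0.0, 2.5, 0.0, 0.0, 0.0], [0.0, 0.0, 2.5, 0.0, 0.0, 0.0], [0.0, 0.0, 2.5, 0.0, 0.0, 0.0]]
end [0.5178 0.203  0.2444]
```

Call:
move_arm:
  increments:
    - [[-3.3, -2.8, 0.5, -1.5, 2.0, 5.5], [-3.6, -2.6, 0.3, -1.5, 1.5, 5.5], [-3.8, -2.2, 0.2, -1.5, 2.0, 5.5], [-4.0, -1.8, 0.0, -1.5, 1.5, 5.0], [-4.1, -1.4, -0.2, -1.5, 2.0, 5.5]]
  gripper: 0

```text
time: 0.72
ee_pos: [0.292, 0.4742, 0.3784]
ee_rot: [3.051, -0.182, 2.424]
force: [0.2, 1.0, -0.2]
gripper_width: 0.0857
```

Call:
move_arm:
  increments:
    - [[-4.3, -1.1, -0.3, -1.5, 2.0, 5.5], [-4.3, -0.6, -0.5, -1.5, 1.5, 5.5], [-4.3, -0.2, -0.7, -1.0, 2.0, 5.5], [-4.3, 0.3, -0.8, -1.5, 1.5, 5.5], [-4.3, 0.7, -0.8, -1.5, 2.0, 5.5]]

```text
time: 1.35
ee_pos: [0.4171, 0.2954, 0.3518]
ee_rot: [3.064, -0.383, 1.941]
force: [1.5, -0.0, 0.1]
gripper_width: 0.0856
```

Call:
move_arm:
  increments:
    - [[-4.1, 1.1, -1.1, -1.5, 2.0, 5.0], [-4.0, 1.4, -1.1, -1.5, 1.5, 5.5], [-3.8, 1.9, -1.2, -1.5, 2.0, 5.5], [-3.5, 2.3, -1.2, -1.5, 1.5, 5.5], [0, 0, 0, 0, 0, 0]]

```text
time: 1.98
ee_pos: [0.5171, 0.1516, 0.331]
ee_rot: [-3.141, -0.521, 1.527]
force: [-0.1, -0.2, -1.3]
gripper_width: 0.0855
```

```bash
python3 - <<'E'
from plan import *
im,d,W=cloud('scene');cv2.imwrite('pics/s1.png',cv2.resize(im[60:260,150:420],None,fx=2.9,fy=2.9))
s=manip.get_state();print(s['ee_pos'],np.degrees(s['ee_rot']),s['force'],s['q'])
e=rows([.5177,.2033,.2447],ori(87.8,30),4)
E
```

```text
[0.51632637 0.15272652 0.33112358] [-179.94217827  -29.87277984   87.63475082] [-0.19621806  0.14158876 -0.70010334] [ 0.02721373  0.04814684  2.00909729  0.5845448   1.12118049 -0.20165081]
[[0.0, 0.0, 2.5, 0.0, 0.0, 0.0], [0.0, 0.0, 2.5, 0.0, 0.0, 0.0], [0.1, 0.0, 2.5, 0.0, 0.0, 0.0], [0.0, -0.1, 2.5, 0.0, 0.0, 0.0]]
end [0.5173 0.2034 0.2449]
```

View pics/s1.png

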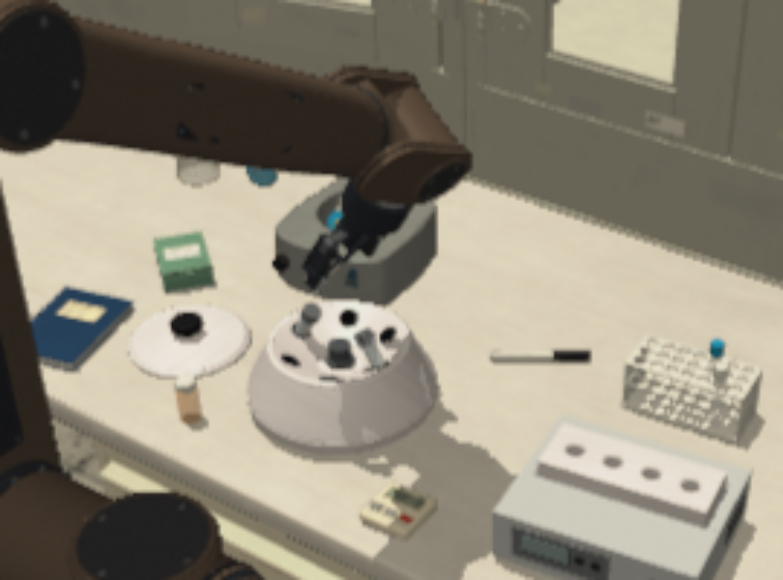

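The gripper sits over the +y cap (308,315), in line with its axis. Going in along that axis.

Call:
move_arm:
  increments:
    - [[0, 0, 2.5, 0, 0, 0], [0, 0, 2.5, 0, 0, 0], [0.1, 0, 2.5, 0, 0, 0], [0, 0, 2.5, 0, 0, 0], [0, 0, 0, 0, 0, 0]]

```text
time: 2.65
ee_pos: [0.5163, 0.2058, 0.2437]
ee_rot: [-3.137, -0.521, 1.533]
force: [-0.1, 0.4, 0.0]
gripper_width: 0.0855
```

Call:
move_arm:
  increments:
    - [[0, 0, 0, 0, 0, 0], [0, 0, 0, 0, 0, 0], [0, 0, 0, 0, 0, 0], [0, 0, 0, 0, 0, 0], [0, 0, 0, 0, 0, 0]]
  gripper: 1
  squeeze: 30

```text
time: 3.28
ee_pos: [0.5184, 0.2041, 0.2463]
ee_rot: [3.14, -0.522, 1.532]
force: [-0.2, -2.7, 3.6]
gripper_width: 0.0213
```

Call:
move_arm:
  increments:
    - [[0, 0, -0.5, 0, 0, 0], [0, 0, -1.0, 0, 0, 0], [0, 0, -1.5, 0, 0, 0], [0, 0, -2.0, 0, 0, 0], [0, 0, -2.0, 0, 0, 0]]

```text
time: 3.9
ee_pos: [0.5166, 0.1687, 0.3079]
ee_rot: [3.14, -0.521, 1.533]
force: [-0.0, 0.8, -0.3]
gripper_width: 0.0216
```

Call:
move_arm:
  increments:
    - [[0, 0, -2.0, 0, 0, 0], [0, 0, -2.0, 0, 0, 0], [0, 0, -1.0, 0, 0, 0], [0, 0, 0, 0, 0, 0]]

```text
time: 4.4
ee_pos: [0.5158, 0.1443, 0.3505]
ee_rot: [3.139, -0.522, 1.532]
force: [-0.6, 1.0, 0.1]
gripper_width: 0.0217
```

```bash
python3 - <<'E'
from plan import *
im,d,W=cloud('scene');cv2.imwrite('pics/s2.png',cv2.resize(im[100:220,190:350],None,fx=4.5,fy=4.5,interpolation=2))
s=manip.get_state();print(s['ee_pos'],np.degrees(s['ee_rot']),s['force'],s['gripper_width'])
# well A: go upright above, then over
e=rows([.5135,.11,.40],ori(90,0),4)
e=rows([.5104,-.1455,.37],ori(98,0),6,start=e)
E
```

```text
[0.51561959 0.14451271 0.34965472] [179.95786232 -29.87747565  87.77011724] [-0.35964342  0.45533491 -0.84579266] 0.021877974652031156
[[-0.1, 0.0, -1.5, 0.0, -7.5, -0.5], [-0.3, 0.0, -1.5, 0.5, -7.5, -0.5], [-0.6, -0.1, -1.4, 0.0, -7.5, -0.5], [-0.7, 0.0, -1.4, 0.0, -7.5, -0.5]]
end [0.5137 0.1096 0.3999]
[[-4.3, 0.0, 0.5, 0.0, 0.0, -1.5], [-4.2, -0.2, 0.5, 0.0, 0.0, -1.0], [-4.2, -0.2, 0.5, 0.0, 0.0, -1.5], [-4.3, -0.4, 0.5, 0.0, 0.0, -1.5], [-4.2, -0.4, 0.5, 0.0, 0.0, -1.5]]
[[-4.2, -0.6, 0.5, 0.0, 0.0, -1.0]]
end [ 0.5101 -0.1453  0.3704]
```

View pics/s2.png

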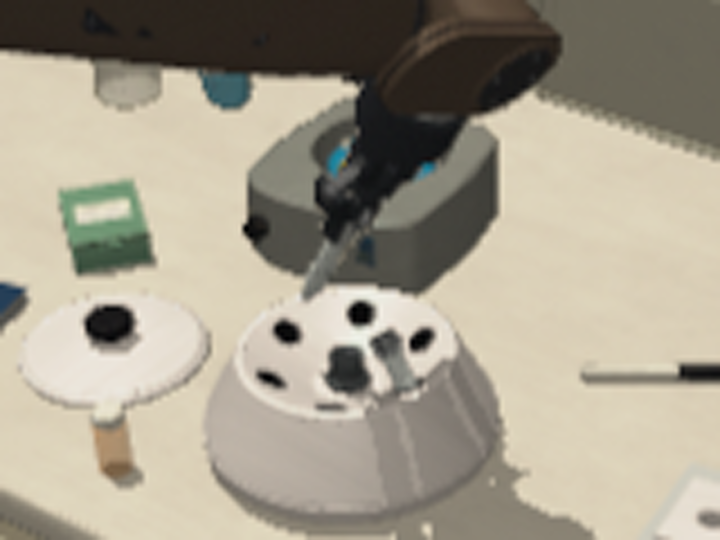

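Tube 1 is out and in line with the fingers, foot at (308,292). I raise it before swinging upright, so the foot clears the other cap.

```bash
python3 - <<'E'
from plan import *
e=rows([.5156,.1445,.42],ori(87.8,30),2)
e=rows([.5135,.10,.43],ori(90,0),4,start=e)
e=rows([.5104,-.1455,.39],ori(98,0),6,start=e)
E
```

```text
[[1.8, 0.0, -3.1, 0.0, 0.0, 0.0], [1.7, 0.0, -3.0, 0.0, 0.0, 0.0]]
end [0.5156 0.1445 0.42  ]
[[-0.8, 0.0, -0.8, 0.0, -7.5, -0.5], [-1.0, 0.0, -0.6, 0.5, -7.5, -0.5], [-1.0, -0.1, -0.6, 0.0, -7.5, -0.5], [-1.0, 0.0, -0.3, 0.0, -7.5, -0.5]]
end [0.5134 0.1006 0.4296]
[[-4.1, 0.0, 0.7, 0.0, 0.0, -1.5], [-4.1, -0.2, 0.6, 0.0, 0.0, -1.0], [-4.1, -0.2, 0.7, 0.0, 0.0, -1.5], [-4.1, -0.3, 0.7, 0.0, 0.0, -1.5], [-4.1, -0.5, 0.6, 0.0, 0.0, -1.5]]
[[-4.0, -0.5, 0.7, 0.0, 0.0, -1.0]]
end [ 0.5103 -0.1453  0.3901]
```

Call:
move_arm:
  increments:
    - [[1.8, 0, -3.1, 0, 0, 0], [1.7, 0, -3.0, 0, 0, 0], [-0.8, 0, -0.8, 0, -7.5, -0.5], [-1.0, 0, -0.6, 0.5, -7.5, -0.5], [-1.0, -0.1, -0.6, 0, -7.5, -0.5]]

```text
time: 5.08
ee_pos: [0.5134, 0.1109, 0.4267]
ee_rot: [-3.14, -0.125, 1.56]
force: [-0.2, 0.3, -1.4]
gripper_width: 0.0214
```

Call:
move_arm:
  increments:
    - [[-1.0, 0, -0.3, 0, -7.5, -0.5], [-2, 0, 0.3, 0, 0, -0.5], [-4, 0, 0.6, 0, 0, -1.5], [-4, -0.2, 0.6, 0, 0, -1.0], [-4, -0.2, 0.7, 0, 0, -1.5]]

```text
time: 5.7
ee_pos: [0.5127, -0.0402, 0.4065]
ee_rot: [-3.141, 0.001, 1.648]
force: [0.4, -0.4, -0.4]
gripper_width: 0.0214
```

Call:
move_arm:
  increments:
    - [[-4, -0.3, 0.7, 0, 0, -1.5], [-4, -0.5, 0.6, 0, 0, -1.5], [-2.5, -0.5, 0.5, 0, 0, -0.5], [0, 0, 0, 0, 0, 0], [0, 0, 0, 0, 0, 0]]

```text
time: 6.32
ee_pos: [0.5103, -0.1447, 0.3895]
ee_rot: [-3.142, 0.001, 1.708]
force: [0.2, 0.5, -0.3]
gripper_width: 0.0214
```

```bash
cat > tub.py <<'E'
from plan import *
np.set_printoptions(precision=4,suppress=True,linewidth=160)
s=manip.get_state();R=Ro.from_euler('xyz',s['ee_rot']);p=s['ee_pos'];print(p,np.degrees(s['ee_rot']),s['force'],s['gripper_width'])
# points along the held tube in scene + top views, tool frame
for n in('scene','top'):
    im,d,W=cloud(n);Q=R.inv().apply((W.reshape(-1,3)-p));Q=Q[(np.hypot(Q[:,0],Q[:,1])<.03)&(Q[:,2]>.18)&(Q[:,2]<.29)]
    for a in np.arange(.18,.285,.015):
        q=Q[(Q[:,2]>=a)&(Q[:,2]<a+.015)]
        if len(q)>2:print(n,round(a,3),len(q),q.mean(0),R.apply(q.mean(0))+p)
    if n=='scene':im0=im
E
python3 - <<'E'
from tub import *
cv2.imwrite('pics/s3.png',cv2.resize(im0[120:290,290:480],None,fx=3.5,fy=3.5,interpolation=2))
e=rows([.5104,-.1455,.39],ori(98,0),1)
E
```

```text
[ 0.5103 -0.1447  0.3895] [-179.9996    0.0562   97.8452] [ 0.1643  0.5483 -0.3152] 0.02143507269174645
scene 0.18 21 [-0.0053 -0.0066  0.187 ] [ 0.5046 -0.1511  0.2025]
scene 0.195 27 [-0.0037 -0.0068  0.2024] [ 0.5042 -0.1495  0.1871]
scene 0.21 24 [-0.003  -0.0073  0.2184] [ 0.5036 -0.1489  0.1711]
scene 0.225 19 [-0.0037 -0.0085  0.2327] [ 0.5024 -0.1497  0.1568]
scene 0.24 14 [-0.0029 -0.0062  0.2478] [ 0.5046 -0.1487  0.1417]
scene 0.255 5 [-0.0007 -0.0045  0.2607] [ 0.5061 -0.1463  0.1288]
[[-0.1, 0.0, 0.0, 0.0, 0.0, 0.0]]
end [ 0.5106 -0.1453  0.39  ]
```

View pics/s3.png

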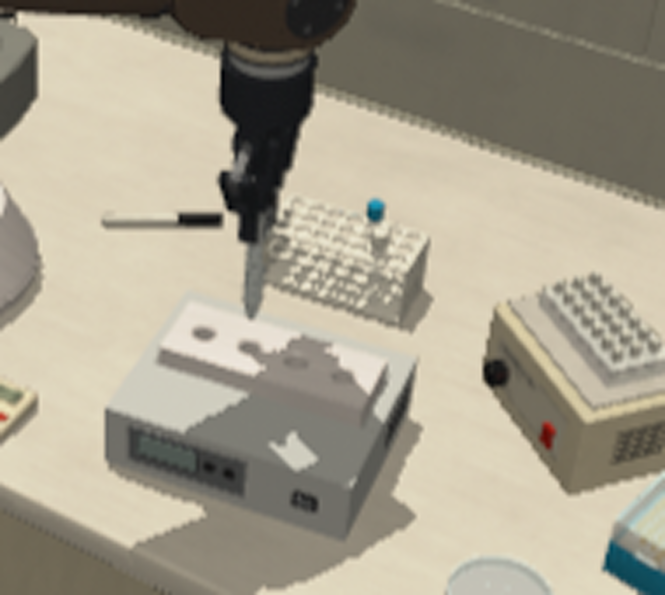

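Tube upright over the second well from the left, (250,347). Lowering.

Call:
move_arm:
  increments:
    - [[-0.1, 0, 1.5, 0, 0, 0], [0, 0, 1.5, 0, 0, 0], [0, 0, 1.0, 0, 0, 0], [0, 0, 0.5, 0, 0, 0], [0, 0, 0, 0, 0, 0]]

```text
time: 7.05
ee_pos: [0.5105, -0.1464, 0.3446]
ee_rot: [3.141, 0.002, 1.707]
force: [-0.3, 0.7, -0.2]
gripper_width: 0.0216
```

Call:
move_arm:
  increments:
    - [[0, 0, 0.5, 0, 0, 0], [0, 0, 0.5, 0, 0, 0], [0, 0, 0.5, 0, 0, 0], [0, 0, 0.5, 0, 0, 0], [0, 0, 0, 0, 0, 0]]

```text
time: 7.68
ee_pos: [0.5105, -0.1463, 0.3245]
ee_rot: [3.14, 0.002, 1.707]
force: [1.7, 0.4, -1.7]
gripper_width: 0.0214
```

Call:
move_arm:
  increments:
    - [[0, 0, 0.5, 0, 0, 0], [0, 0, 0.5, 0, 0, 0], [0, 0, 0.3, 0, 0, 0], [0, 0, 0.2, 0, 0, 0], [0, 0, 0, 0, 0, 0]]

```text
time: 8.3
ee_pos: [0.5106, -0.1465, 0.3099]
ee_rot: [3.14, 0.002, 1.707]
force: [1.7, 1.1, -0.8]
gripper_width: 0.0218
```

Call:
move_arm:
  increments:
    - [[0, 0, 0.2, 0, 0, 0], [0, 0, 0.1, 0, 0, 0], [0, 0, 0.1, 0, 0, 0], [0, 0, 0, 0, 0, 0]]

```text
time: 8.8
ee_pos: [0.5106, -0.1465, 0.3061]
ee_rot: [3.14, 0.002, 1.707]
force: [2.8, 0.4, 0.7]
gripper_width: 0.0216
```

Call:
move_arm:
  increments:
    - [[0, 0, 0.1, 0, 0, 0], [0, 0, 0, 0, 0, 0], [0, 0, 0, 0, 0, 0]]

```text
time: 9.18
ee_pos: [0.5107, -0.1466, 0.3054]
ee_rot: [3.14, 0.003, 1.707]
force: [1.5, 2.2, 3.2]
gripper_width: 0.0218
```

Call:
move_arm:
  increments:
    - [[0, 0, 0.1, 0, 0, 0], [0, 0, 0, 0, 0, 0], [0, 0, 0, 0, 0, 0]]

```text
time: 9.55
ee_pos: [0.5109, -0.1468, 0.3053]
ee_rot: [3.14, 0.003, 1.708]
force: [-0.0, 2.3, 5.5]
gripper_width: 0.0214
```

Contact at TCP z 0.3054, which is fully home (expected 0.3055). Letting go.

Call:
move_arm:
  increments:
    - [[0, 0, 0, 0, 0, 0], [0, 0, 0, 0, 0, 0], [0, 0, 0, 0, 0, 0], [0, 0, 0, 0, 0, 0], [0, 0, 0, 0, 0, 0]]
  gripper: 0

```text
time: 10.18
ee_pos: [0.5105, -0.1465, 0.304]
ee_rot: [3.141, 0.002, 1.708]
force: [-0.5, 1.0, 0.9]
gripper_width: 0.0852
```

Call:
move_arm:
  increments:
    - [[0, 0, -1.5, 0, 0, 0], [0, 0, -3, 0, 0, 0], [0, 0, -4, 0, 0, 0], [0, 0, -3, 0, 0, 0]]

```text
time: 10.68
ee_pos: [0.5105, -0.1463, 0.4224]
ee_rot: [3.138, 0.004, 1.708]
force: [0.9, -0.3, 0.1]
gripper_width: 0.0857
```

```bash
cat > chk.py <<'E'
from plan import *
def caps():
  for n in('scene','top'):
    im,d,W=cloud(n)
    for nm,c,r,zl,zh in(('A',(.5104,-.1455),.018,.13,.19),('B',(.5166,-.1891),.018,.13,.19),('rot',(.5174,.1943),.025,.097,.14)):
        P=W[(np.hypot(W[...,0]-c[0],W[...,1]-c[1])<r)&(W[...,2]>zl)&(W[...,2]<zh)]
        if len(P):print(n,nm,len(P),P.mean(0).round(4),np.percentile(P[:,2],[10,50,90]).round(4))
  return im
E
python3 - <<'E'
from chk import *
caps();print(manip.get_state()['ee_pos'])
e=rows([.52,.20,.41],ori(88,-12),8)
e=rows([.5222,.3217,.3313],ori(87.8,-30),4,start=e)
E
```

```text
scene A 70 [ 0.5084 -0.1487  0.1498] [0.1341 0.1519 0.1592]
scene rot 53 [0.5133 0.1896 0.1115] [0.1011 0.1124 0.1204]
top rot 44 [0.5175 0.1938 0.1143] [0.1049 0.1153 0.1215]
[ 0.51112444 -0.14655525  0.42509291]
[[4.3, 0.7, 0.2, 0.0, -1.5, 1.0], [4.3, 0.6, 0.0, 0.5, -1.5, 1.5], [4.3, 0.5, -0.1, 0.0, -1.5, 1.0], [4.3, 0.5, -0.1, 0.5, -1.5, 1.5], [4.3, 0.3, -0.3, 0.0, -1.0, 1.0]]
[[4.3, 0.2, -0.4, 0.0, -1.5, 1.5], [4.3, 0.2, -0.5, 0.5, -1.5, 1.0], [4.3, 0.0, -0.6, 0.0, -1.5, 1.0]]
end [0.5197 0.1998 0.41  ]
[[3.4, 0.0, 1.3, 0.0, -4.5, 0.0], [3.5, -0.1, 1.0, 0.0, -4.5, 0.0], [3.5, 0.0, 0.8, 0.0, -4.5, 0.5], [3.6, -0.1, 0.4, 0.0, -4.5, 0.0]]
end [0.5218 0.3217 0.3317]
```

Call:
move_arm:
  increments:
    - [[4.3, 0.7, 0.2, 0, -1.5, 1.0], [4.3, 0.6, 0, 0.5, -1.5, 1.5], [4.3, 0.5, -0.1, 0, -1.5, 1.0], [4.3, 0.5, -0.1, 0.5, -1.5, 1.5], [4.3, 0.3, -0.3, 0, -1.0, 1.0]]

```text
time: 11.4
ee_pos: [0.5156, 0.0717, 0.4094]
ee_rot: [-3.131, 0.126, 1.603]
force: [0.6, 0.1, -0.8]
gripper_width: 0.0854
```

Call:
move_arm:
  increments:
    - [[4.3, 0.2, -0.4, 0, -1.5, 1.5], [4.3, 0.2, -0.5, 0.5, -1.5, 1.0], [4.3, 0, -0.6, 0, -1.5, 1.0], [3.4, 0, 1.3, 0, -4.5, 0], [3.5, -0.1, 1.0, 0, -4.5, 0]]

```text
time: 12.02
ee_pos: [0.5192, 0.2628, 0.3657]
ee_rot: [-3.133, 0.364, 1.544]
force: [-0.1, 0.3, -0.7]
gripper_width: 0.0854
```

Call:
move_arm:
  increments:
    - [[3.5, 0, 0.8, 0, -4.5, 0.5], [3.6, -0.1, 0.4, 0, -4.5, 0], [0, 0, 0, 0, 0, 0], [0, 0, 0, 0, 0, 0]]

```text
time: 12.52
ee_pos: [0.5204, 0.322, 0.3279]
ee_rot: [-3.136, 0.518, 1.535]
force: [-0.1, -0.7, -0.5]
gripper_width: 0.0853
```

```bash
python3 - <<'E'
from plan import *
im,d,W=cloud('scene');cv2.imwrite('pics/s4.png',cv2.resize(im[80:280,180:420],None,fx=3,fy=3,interpolation=2))
s=manip.get_state();print(s['ee_pos'],np.degrees(s['ee_rot']),s['force'],s['q'])
e=rows([.5203,.2717,.2447],ori(87.8,-30),4)
E
```

```text
[0.52058782 0.32170234 0.32850493] [-179.73193331   29.66200518   87.87873839] [ 0.07438875 -0.23139636 -0.43649215] [ 0.44259995  0.27802276  1.75120938 -0.45984857  1.39382516  0.62829062]
[[0.0, 0.1, 2.4, 0.0, 0.0, 0.0], [-0.1, 0.0, 2.5, 0.0, 0.0, 0.0], [0.0, 0.1, 2.4, 0.0, -0.5, 0.0], [-0.1, 0.0, 2.5, 0.0, 0.0, 0.0]]
end [0.5203 0.2713 0.2444]
```

View pics/s4.png

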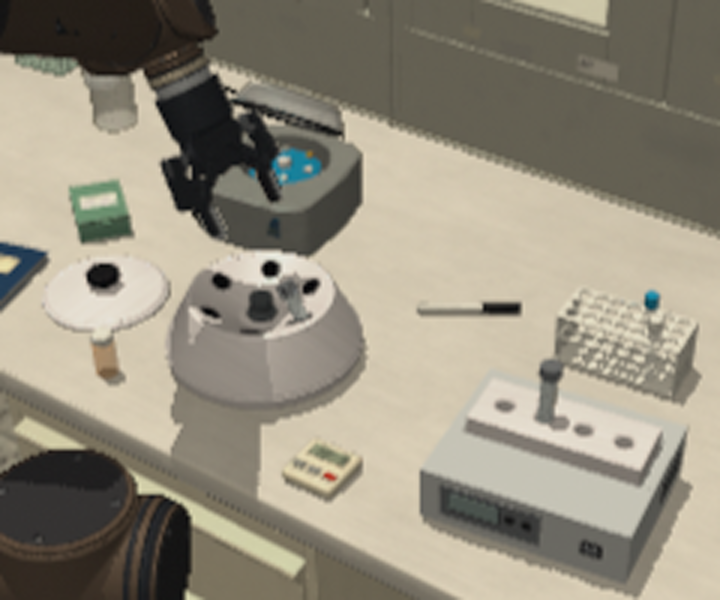

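The first tube stands upright in its well (548,390). The open gripper is lined up on the remaining cap (288,283).

Call:
move_arm:
  increments:
    - [[0, 0, 2.4, 0, 0, 0], [-0.1, 0.1, 2.5, 0, 0, 0], [0, 0, 2.4, 0, -0.5, 0], [-0.1, 0, 2.5, 0, 0, 0], [0, 0, 0, 0, 0, 0]]

```text
time: 13.2
ee_pos: [0.5185, 0.2704, 0.2421]
ee_rot: [-3.132, 0.529, 1.535]
force: [-0.4, 0.0, 0.2]
gripper_width: 0.0852
```

Call:
move_arm:
  increments:
    - [[0, 0, 0, 0, 0, 0], [0, 0, 0, 0, 0, 0], [0, 0, 0, 0, 0, 0], [0, 0, 0, 0, 0, 0], [0, 0, 0, 0, 0, 0]]
  gripper: 1
  squeeze: 30

```text
time: 13.82
ee_pos: [0.5197, 0.2723, 0.2448]
ee_rot: [-3.139, 0.526, 1.534]
force: [3.0, 1.6, 2.8]
gripper_width: 0.0216
```

Call:
move_arm:
  increments:
    - [[0, 0, -0.5, 0, 0, 0], [0, 0, -1.0, 0, 0, 0], [0, 0, -1.5, 0, 0, 0], [0, 0, -2.0, 0, 0, 0], [0, 0, -2.0, 0, 0, 0]]

```text
time: 14.45
ee_pos: [0.5202, 0.3081, 0.3057]
ee_rot: [-3.134, 0.527, 1.535]
force: [0.0, -0.1, -0.0]
gripper_width: 0.0216
```

Call:
move_arm:
  increments:
    - [[0, 0, -2.0, 0, 0, 0], [0, 0, -2.0, 0, 0, 0], [0, 0, -1.0, 0, 0, 0], [0, 0, 0, 0, 0, 0]]

```text
time: 14.95
ee_pos: [0.5219, 0.3327, 0.3484]
ee_rot: [-3.137, 0.526, 1.535]
force: [-0.9, 0.3, -0.1]
gripper_width: 0.0216
```

```bash
python3 - <<'E'
from tub import *
e=rows([.5206,.33,.43],ori(87.8,-30),2)
e=rows([.519,.29,.46],ori(90,0),4,start=e)
e=rows([.5166,-.1895,.42],ori(98,0),10,start=e)
E
```

```text
[0.5219 0.3327 0.3484] [-179.7575   30.159    87.9309] [-0.9329  0.3101 -0.0872] 0.021615597753141754
scene 0.18 21 [-0.0045 -0.0037  0.1877] [0.5139 0.2347 0.1884]
scene 0.195 23 [-0.0029 -0.002   0.2031] [0.5153 0.2283 0.1743]
scene 0.21 22 [-0.0034 -0.0016  0.2173] [0.5153 0.2208 0.1622]
scene 0.225 21 [-0.0059 -0.0028  0.2314] [0.5137 0.2116 0.1514]
scene 0.24 19 [-0.0031 -0.0012  0.2466] [0.5151 0.2063 0.1368]
scene 0.255 6 [-0.0016  0.0003  0.2597] [0.5163 0.2009 0.1247]
top 0.18 11 [-0.0058  0.0002  0.1878] [0.5177 0.2334 0.1889]
top 0.195 15 [-0.0048 -0.0024  0.2032] [0.5148 0.2266 0.1751]
top 0.21 11 [-0.0055 -0.0001  0.2174] [0.5168 0.2189 0.1632]
top 0.225 15 [-0.0058  0.0005  0.2319] [0.517  0.2112 0.1508]
top 0.24 5 [-0.0058  0.0016  0.246 ] [0.5178 0.2041 0.1386]
top 0.255 3 [-0.0017  0.0014  0.2595] [0.5175 0.201  0.1248]
[[-2.2, -0.1, -3.5, 0.0, 0.0, 0.0], [-2.2, 0.0, -3.6, -0.5, 0.0, 0.0]]
end [0.5211 0.3298 0.4303]
[[-1.2, 0.0, -0.1, 0.0, 7.5, -0.5], [-1.2, 0.0, -0.3, 0.0, 7.5, -0.5], [-1.2, -0.1, -0.5, -0.5, 7.5, -0.5], [-1.1, 0.0, -0.6, 0.0, 7.5, -0.5]]
end [0.5192 0.2897 0.46  ]
[[-4.8, 0.0, 0.4, 0.0, 0.0, -1.0], [-4.8, -0.1, 0.4, 0.0, 0.0, -0.5], [-4.8, -0.2, 0.5, 0.0, 0.0, -1.0], [-4.8, -0.2, 0.4, 0.0, 0.0, -0.5], [-4.7, -0.3, 0.4, 0.0, 0.0, -1.0]]
[[-4.8, -0.4, 0.4, 0.0, 0.0, -1.0], [-4.8, -0.4, 0.4, 0.0, 0.0, -0.5], [-4.7, -0.5, 0.5, 0.0, 0.0, -1.0], [-4.8, -0.6, 0.4, 0.0, 0.0, -0.5], [-4.8, -0.6, 0.4, 0.0, 0.0, -1.0]]
end [ 0.5166 -0.1899  0.4199]
```

Call:
move_arm:
  increments:
    - [[-2.2, -0.1, -3.5, 0, 0, 0], [-2.2, 0, -3.6, -0.5, 0, 0], [-1.2, 0, -0.1, 0, 7.5, -0.5], [-1.2, 0, -0.3, 0, 7.5, -0.5], [-1.2, -0.1, -0.5, -0.5, 7.5, -0.5]]

```text
time: 15.68
ee_pos: [0.5193, 0.2993, 0.4522]
ee_rot: [3.141, 0.131, 1.562]
force: [-0.6, 0.1, 0.3]
gripper_width: 0.0217
```

Call:
move_arm:
  increments:
    - [[-1.1, 0, -0.6, 0, 7.5, -0.5], [-4.8, 0, 0, 0, 0, -1.0], [-4.8, -0.1, 0, 0, 0, -0.5], [-4.8, -0.2, 0, 0, 0, -1.0], [-4.8, -0.2, 0, 0, 0, -0.5]]

```text
time: 16.3
ee_pos: [0.5182, 0.096, 0.4602]
ee_rot: [-3.141, 0.004, 1.624]
force: [0.6, 0.5, -0.3]
gripper_width: 0.0218
```

Call:
move_arm:
  increments:
    - [[-4.7, -0.3, 0, 0, 0, -1.0], [-4.8, -0.4, 0, 0, 0, -1.0], [-4.8, -0.4, 0, 0, 0, -0.5], [-4.7, -0.5, 0, 0, 0, -1.0], [-4.8, -0.6, 0, 0, 0, -0.5]]

```text
time: 16.92
ee_pos: [0.5162, -0.143, 0.461]
ee_rot: [-3.141, 0.003, 1.693]
force: [0.9, -0.3, -1.1]
gripper_width: 0.0216
```

Call:
move_arm:
  increments:
    - [[-3.8, -0.6, 0, 0, 0, -1.0], [-1, 0, 0, 0, 0, 0], [0, 0, 0, 0, 0, 0], [0, 0, 0, 0, 0, 0]]

```text
time: 17.42
ee_pos: [0.517, -0.1886, 0.462]
ee_rot: [3.14, 0.003, 1.712]
force: [0.3, -0.0, -0.7]
gripper_width: 0.0219
```

```bash
python3 - <<'E'
from tub import *
e=rows([.5166,-.1900,.36],ori(98,0),5)
cv2.imwrite('pics/s5.png',cv2.resize(im0[120:290,290:480],None,fx=3.5,fy=3.5,interpolation=2))
E
```

```text
[ 0.517  -0.1886  0.462 ] [179.9315   0.1625  98.1034] [ 0.3307 -0.0305 -0.7119] 0.021866786226559815
scene 0.18 26 [-0.0011 -0.0066  0.1886] [ 0.5109 -0.1911  0.2734]
scene 0.195 22 [-0.0029 -0.0046  0.2036] [ 0.5131 -0.1926  0.2583]
scene 0.21 21 [-0.0021 -0.0059  0.2164] [ 0.5118 -0.1921  0.2456]
scene 0.225 25 [-0.0003 -0.0045  0.2318] [ 0.513  -0.1901  0.2301]
scene 0.24 17 [-0.0016 -0.0034  0.2471] [ 0.5143 -0.1913  0.2149]
scene 0.255 4 [-0.0003  0.001   0.2612] [ 0.5185 -0.1895  0.2007]
[[0.0, 0.0, 2.0, 0.0, 0.0, 0.0], [0.0, 0.0, 2.1, 0.0, 0.0, 0.0], [-0.1, 0.0, 2.0, 0.0, 0.0, 0.0], [0.0, -0.1, 2.1, 0.0, 0.0, 0.0], [0.0, 0.0, 2.0, 0.0, 0.0, 0.0]]
end [ 0.5164 -0.1899  0.3603]
```

View pics/s5.png

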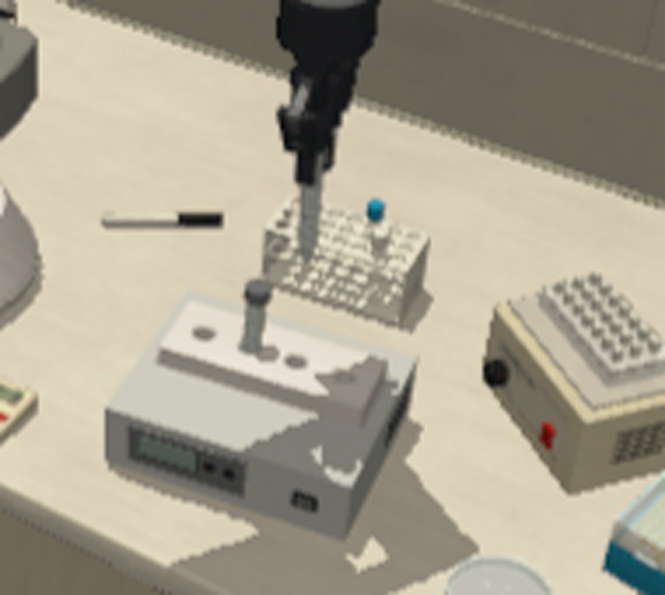

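The second tube hangs upright over the third well (295,362), clear of the first tube. Lowering.

Call:
move_arm:
  increments:
    - [[0, -0.1, 2.0, 0, 0, 0], [0, 0, 2.1, 0, 0, 0], [-0.1, 0, 2.0, 0, 0, 0], [0, 0, 2.1, 0, 0, 0], [0, 0, 2.0, 0, 0, 0]]

```text
time: 18.15
ee_pos: [0.516, -0.1908, 0.3583]
ee_rot: [3.141, 0.003, 1.711]
force: [0.1, -0.5, -0.2]
gripper_width: 0.022
```

Call:
move_arm:
  increments:
    - [[0, 0, 0.7, 0, 0, 0], [0, 0, 0.7, 0, 0, 0], [0, 0, 0.5, 0, 0, 0], [0, 0, 0.5, 0, 0, 0], [0, 0, 0, 0, 0, 0]]

```text
time: 18.77
ee_pos: [0.5163, -0.1911, 0.3361]
ee_rot: [3.14, 0.003, 1.711]
force: [-0.1, 0.7, 0.3]
gripper_width: 0.0214
```

Call:
move_arm:
  increments:
    - [[0, 0, 0.5, 0, 0, 0], [0, 0, 0.5, 0, 0, 0], [0, 0, 0.3, 0, 0, 0], [0, 0, 0, 0, 0, 0]]

```text
time: 19.27
ee_pos: [0.5162, -0.1911, 0.3227]
ee_rot: [3.141, 0.003, 1.711]
force: [0.1, 0.6, -1.0]
gripper_width: 0.0216
```

Call:
move_arm:
  increments:
    - [[0, 0, 0.5, 0, 0, 0], [0, 0, 0.5, 0, 0, 0], [0, 0, 0.3, 0, 0, 0], [0, 0, 0.2, 0, 0, 0], [0, 0, 0, 0, 0, 0]]

```text
time: 19.9
ee_pos: [0.5164, -0.1913, 0.308]
ee_rot: [3.14, 0.003, 1.711]
force: [-0.3, 0.6, -0.2]
gripper_width: 0.0215
```

Call:
move_arm:
  increments:
    - [[0, 0, 0.1, 0, 0, 0], [0, 0, 0, 0, 0, 0], [0, 0, 0.1, 0, 0, 0], [0, 0, 0, 0, 0, 0], [0, 0, 0, 0, 0, 0]]

```text
time: 20.52
ee_pos: [0.5164, -0.1913, 0.3064]
ee_rot: [3.14, 0.004, 1.711]
force: [-1.3, -0.3, 0.5]
gripper_width: 0.0215
```

Call:
move_arm:
  increments:
    - [[0, 0, 0.1, 0, 0, 0], [0, 0, 0, 0, 0, 0], [0, 0, 0.1, 0, 0, 0], [0, 0, 0, 0, 0, 0], [0, 0, 0, 0, 0, 0]]

```text
time: 21.15
ee_pos: [0.5164, -0.1913, 0.3042]
ee_rot: [3.14, 0.004, 1.711]
force: [-0.5, 0.6, 0.1]
gripper_width: 0.0216
```

Call:
move_arm:
  increments:
    - [[0, 0, 0.1, 0, 0, 0], [0, 0, 0, 0, 0, 0], [0, 0, 0, 0, 0, 0]]

```text
time: 21.52
ee_pos: [0.5165, -0.1914, 0.3038]
ee_rot: [3.14, 0.004, 1.711]
force: [-2.4, 1.4, 3.5]
gripper_width: 0.0219
```

Contact at 0.3038, so it is home. Releasing.

Call:
move_arm:
  increments:
    - [[0, 0, 0, 0, 0, 0], [0, 0, 0, 0, 0, 0], [0, 0, 0, 0, 0, 0], [0, 0, 0, 0, 0, 0], [0, 0, 0, 0, 0, 0]]
  gripper: 0

```text
time: 22.15
ee_pos: [0.5164, -0.1913, 0.3033]
ee_rot: [3.14, 0.004, 1.711]
force: [-0.4, 0.3, -0.2]
gripper_width: 0.0855
```

Call:
move_arm:
  increments:
    - [[0, 0, -1.5, 0, 0, 0], [0, 0, -3, 0, 0, 0], [0, 0, -4, 0, 0, 0], [0, 0, -4, 0, 0, 0], [0, 0, -1, 0, 0, 0]]

```text
time: 22.78
ee_pos: [0.5165, -0.191, 0.4432]
ee_rot: [3.134, 0.009, 1.711]
force: [-0.2, -0.6, 0.2]
gripper_width: 0.0853
```

Call:
move_arm:
  increments:
    - [[5, 0, 0, 0, 0, 0], [5, 0, 0, 0, 0, 0], [5, 0, 0, 0, 0, 0], [0, 0, 0, 0, 0, 0], [0, 0, 0, 0, 0, 0]]

```text
time: 23.4
ee_pos: [0.4951, -0.0424, 0.4373]
ee_rot: [3.141, 0.004, 1.712]
force: [0.2, -0.2, -0.3]
gripper_width: 0.0851
```

```bash
python3 - <<'E'
from chk import *
caps();s=manip.get_state();print(s['ee_pos'],s['force'],abs(s['qvel']).max())
im,d,W=cloud('scene');cv2.imwrite('pics/s6.png',cv2.resize(im[120:300,190:480],None,fx=2.7,fy=2.7,interpolation=2))
E
```

```text
scene A 73 [ 0.5089 -0.1505  0.1498] [0.1321 0.1544 0.1589]
scene B 72 [ 0.5127 -0.1909  0.1498] [0.1348 0.1536 0.1587]
top A 15 [ 0.5135 -0.1537  0.1558] [0.1512 0.1555 0.1609]
top B 36 [ 0.5164 -0.1883  0.1568] [0.1522 0.1575 0.1612]
[ 0.49530102 -0.04322391  0.43746974] [ 0.66888502  0.51520352 -0.82735526] 0.006636605197322412
```

View pics/s6.png

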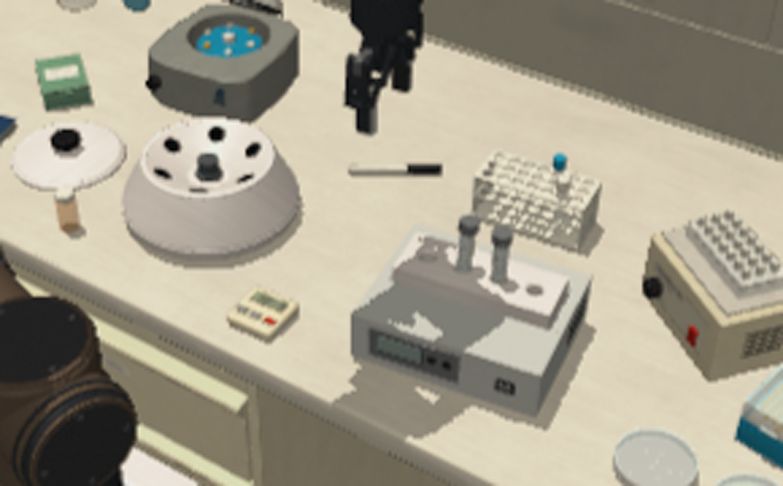

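Both tubes stand upright in the middle wells at (467,245) and (500,255), with cap tops at about 0.159 m (expected 0.158 m). The bystanders look undisturbed.

```bash
python3 -c "
from workcell import manip
print(manip.job_done())"
```

```text
the job is handed in; nothing more can be done
None
```

Both tubes are standing upright in the two middle wells of the heater, released, and the job is handed in; no verdict was reported.

- **Finding the deep wells:** the depth image put the floors of the two middle wells at about 38 mm above the bench. The outer two showed about 60 mm, so those have the thick cushions.
- **Moving the tubes:** I gripped each cap along its 30° axis and drew the tube straight out. I then turned it upright and lowered it until it touched the floor, at tool heights of 0.3054 m and 0.3038 m (expected about 0.3055 m).
- **Last checks:** both cap tops measured about 0.159 m, where fully home is 0.158 m and a thick cushion would give 0.178 m. The gripper is open and clear of everything, and the bystanders look undisturbed in the last picture. I used about 23 s of the 72 s.
- **Less certain:** I judged the tubes' final tilt and the bystanders' positions by eye from the last picture, without measuring them. No check failed or disagreed.

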